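Shut the key compartment, space its wide joint and hold the cover flush

ROBOT

A 7-joint arm with a two-finger parallel gripper is mounted at the origin on the work surface. World frame = base frame: x ahead of the robot, y to its left, z up, the work surface at z = 0. Lengths are in m, angles in rad, forces in N, time in s.
With the tool pointing down it reaches from about 0.4 to 0.85 m from the base axis. Payload 10.4 kg.
Tool frame: the origin (TCP) lies at the very end of the fingers, on their centre line; the grasp point (between the pads) lies 19 mm behind it (manip.grip_point_offset is the z of the grasp point in the tool frame, in m); z points along the fingers, y is the direction in which the jaws open and shut (so a half turn about z gives the same grasp; the last joint's range is limited). The gripper opens to 85 mm and grips with 20 to 120 N. Pads are 22 mm wide; open, the fingers measure 114 mm over their backs; the gripper's body (76 mm by 85 mm) begins 54 mm behind the grasp point. The pads swing forward as they close: fully open they stand 13 mm farther back than shut.
Start: joints at [-1.198, 0.332, -0.065, 1.46, 0.022, 1.35, -0.088], TCP at [0.241, 0.577, 0.231] pointing down, gripper open.
Joint ranges: [-2.6, 2.6], [-0.5, 2.12], [-1.47, 1.34], [0.16, 2.42], [-1.27, 4.41], [0.06, 2.06], [-2.6, 2.6]. Speed limits (rad/s): [2.22, 2.22, 2.79, 2.79, 3.14, 3.14, 3.14].

INTERFACE

Orientations are given as a unit quaternion [x, y, z, w].
In Python, from workcell import manip, camera, get_calibration, hand_in gives the robot as it stands.
- The arm moves only by the shell command python3 -m pendant 'ROWS' [FORCE]. ROWS is JSON, a list of rows, each a list of 5 numbers: the shift along the tool's x, y, z in units of 40 mm (1.0 is 40 mm), then the turn about the tool's z in units of 6 degrees (1.0 is 6 degrees), then the closure, from 0 (fully open) to 1 (shut). A call has 1 to 5 rows; each row is the pose to reach, as a shift and turn from the pose commanded when the call began, along the tool's axes at that moment; what a row does not reach only later rows make up. A row lasts 1/8 s, in which the tool goes at most 62.5 mm and 10.7 degrees, less where a joint would pass 70% of its speed; a pose out of reach is approached as far as the arm can. A call with a gripper value outside its range is refused whole. The fingers move at their own pace and stop on an object; FORCE is the grip in N (left out, the last holds). Time passes only in rows, so rows that repeat a pose let the fingers close. It gives the time, the measured TCP pose, the force and the opening at its end, in the units of the state.
- manip.get_obs(): the state, without advancing time (a new reading comes with each control period).
- camera(name): name is "scene" or "top" or "wrist"; returns (picture, depth): 400x640x3 uint8, red, green, blue; 400x640 float32, m along the optical axis (not along the pixel's ray), 0 where there is no reading.
- get_calibration(name): a dict with "vfov" (degrees; the focal length in pixels is half the picture's height over the tangent of half this angle, whatever the lens; pixels are square), "cx", "cy" (the principal point, pixels), "position" and "rotation" of the camera in the world. Camera axes: x right, y down, z forward; pixel columns grow to the right and rows downward; lengths in m; the calibration is good to about 2 mm. A picture is of the moment at which its call begins: read the wrist's pose just before it. get_calibration takes no time and is no camera call; for the wrist camera it gives the pose at the moment of the call.
- hand_in(): hands the job in, once; it reports no verdict.
The state is a dict: "clock": time; "joint_pos": joint angles; "joint_velocities": joint speeds; "tau": joint torques, N m; "position": TCP position; "ee_rot": TCP orientation; "ft_force": force on the tool from outside, world axes, zero at the start; "torque": the same for the moment, N m; "grip_width": opening from 0.0 (shut) to 1.0 (fully open).
Only numpy, scipy, OpenCV 4.12 (cv2) and the standard library are available. Lean on these libraries where they do the work, as an engineer would, in place of code of your own. Each camera call takes 0.05 s, during which the arm holds its last target.

TASK

The keys are in: shut the hinged dark glass cover of the key compartment, then slide the upright white plastic spacer down into the joint beside the cover that is wide enough for it, until it stands on the bottom alongside the cover without sticking out past its ends, and let go of it. Then press the shut cover down on its springy seal until its top is flush with the glass tiles on either side, and finish while still holding it pressed there with the gripper, leaving the other things where they are.

Things in the scene. Friction and masses are not known exactly. Their poses are not given: they have to be found in the camera images.
- base: Fixed steel base of the key compartment, 130 x 234 x 12 mm; origin at the centre of its underside, x to the hinge side (away from the robot), y along its length. Cover over y -60 to 60 mm, a tile either side (tops 30 mm above the ledge). Between each tile and the cover a joint runs along x, open above, bottom 12 mm above the ledge; the wide one's middle is at y = +69 or -69 mm (varies).
- broad_tile: Fixed side tile, dark grey glass on steel, 120 (x) x 50 (y) x 18 mm, on the base at y = +92 or -92 mm; origin at the centre of its underside, axes parallel to the base's. The joint between it and the cover is 7 mm wide, too narrow for the spacer.
- slim_tile: Fixed side tile, dark grey glass on steel, 120 (x) x 28 (y) x 18 mm, on the base opposite the broad tile, at y = -92 or +92 mm; origin at the centre of its underside, axes parallel to the base's. The joint between it and the cover is 18 mm wide and takes the spacer.
- cover: Hinged dark glass cover 110 (x) x 120 (y) x 8 mm, 250 g. Origin at the middle of the hinge edge, level with its top face (base x = +55); the plate reaches 110 mm to its own -x. Tilt of its z = opening angle: 0.5 to 0.95 rad at the start, 0 shut. Its edge nearest the robot is raised; hinge friction (0.2 N m) keeps any angle. A few N on the top face near the free edge shuts it.
- seat (a joint): Height of cover and hinge above flush, m: 0.006 unpressed (shut cover's top 36 mm above the ledge), 0 fully down (top 30 mm above the ledge, flush with the tiles; firm stop). The springy seal needs about 4 N at the cover's middle to start moving and 8 N to be fully down; it raises the cover again when let go.
- spacer: White plastic spacer, an upright rectangular block 50 (x) x 14 (y) x 54 mm tall with rounded edges, 40 g, standing loose on the ledge to the left or right of the compartment; origin at the centre of its underside. Both ways round are the same. In the joint its 50 mm length lies along the joint and 36 mm of it stands above the flush level.
- key_dish: Bystander: round stainless steel key dish, 100 mm across, 25 mm high, empty, on the other side of the compartment from the spacer; origin at the centre of its underside.
- door_stop: Bystander: white plastic door stop, a flat wedge 110 x 42 x 27 mm, between the robot and the compartment; origin at the centre of its underside.
- polish_tin: Bystander: round lidded tin of polish, 78 mm across, 27 mm high, between the robot and the compartment; origin at the centre of its underside.
- glasses_case: Bystander: shut black plastic sunglasses case, 70 x 165 x 55 mm, beyond the compartment; origin at the centre of its underside.
- clamp_horn: Bystander: spring clamp gripping a wooden shoehorn about 360 mm long, lying beyond the compartment; origin under the clamp's jaws.
- care_spray: Bystander: upright bottle, 48 mm across, 150 mm tall, far left; origin at the centre of its underside.
- shoe_brush: Bystander: wooden shoe brush, 160 x 50 x 40 mm, far right; origin at the centre of its underside.
Mind the look-alikes: they are no part of the job. Leave any brown or turquoise look-alike of the spacer alone.

How it is judged:
By the outcome, as a careful person would: the job done as asked, in the order asked, and still so for the second after the job is handed in, while the arm keeps its last pose, push and grip.
It also fails if it takes over 64 s, if anything falls off the work surface, if the arm or the gripper's body presses on something with over 40 N, if the wrist force passes 120 N, or if a joint passes its speed limit or range.

## Working session

There is one attempt and no reset: what is moved stays moved. The work goes in short steps, Python scripts to look and compute and a shell command to move; the robot and the scene stay as the last step left them, time stands still between calls to the robot, and variables do not carry over. Pictures are saved under pics/ and viewed, and the job is handed in when it is done.

```bash
ls; mkdir -p pics; python3 - <<'E'
from workcell import manip,camera,get_calibration
import cv2,numpy as np
print(manip.get_obs(), manip.grip_point_offset)
for n in ["scene","top"]:
    p,d=camera(n); cv2.imwrite(f"pics/{n}0.png",p[:,:,::-1]); np.savez(f"pics/{n}0.npz",p=p,d=d)
    print(n,get_calibration(n))
E
```

```text
pics
{'clock': 0.0, 'joint_pos': array([-1.19760249,  0.3328943 , -0.06470523,  1.46098321,  0.02159619,
        1.34991816, -0.08848646]), 'joint_velocities': array([-0.00084782,  0.0004727 ,  0.00095309,  0.00016402,  0.00033067,
       -0.00130415, -0.00026423]), 'tau': array([-1.84438568e-04, -6.25441933e+01,  4.97520610e-02, -3.91623509e+01,
        1.64504070e-02,  9.73491522e-03,  2.14178959e-05]), 'position': array([0.24081063, 0.57630983, 0.23048195]), 'ee_rot': array([ 1.96588305e-01,  9.80485834e-01, -7.44889270e-04, -1.15458259e-04]), 'ft_force': array([ 0.14257262,  0.15500733, -0.69732132]), 'torque': array([ 0.01250156, -0.02569155,  0.02771552]), 'grip_width': 0.9984600335555472} -0.0187
scene {'vfov': 43.175246579628975, 'cx': 323.18396669676173, 'cy': 199.79322931646195, 'position': array([ 1.10488325, -1.01001374,  1.05136353]), 'rotation': array([ 0.887446  ,  0.21151184, -0.09344743, -0.39871031])}
top {'vfov': 51.89177965113052, 'cx': 326.249978761165, 'cy': 196.10707975973335, 'position': array([0.35157266, 0.00185737, 1.19847894]), 'rotation': array([-0.68860759,  0.71790255, -0.07550992,  0.06880231])}
```

View pics/scene0.png

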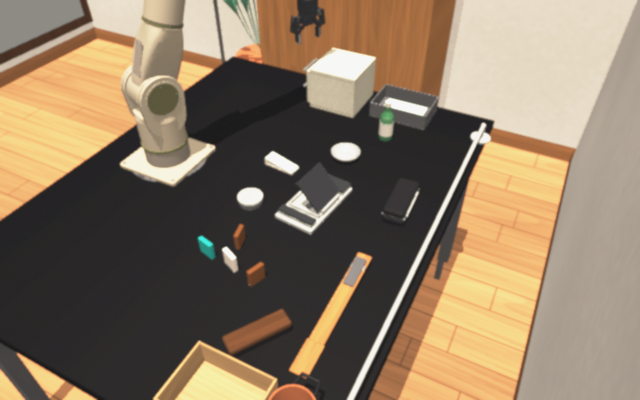

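View pics/top0.png

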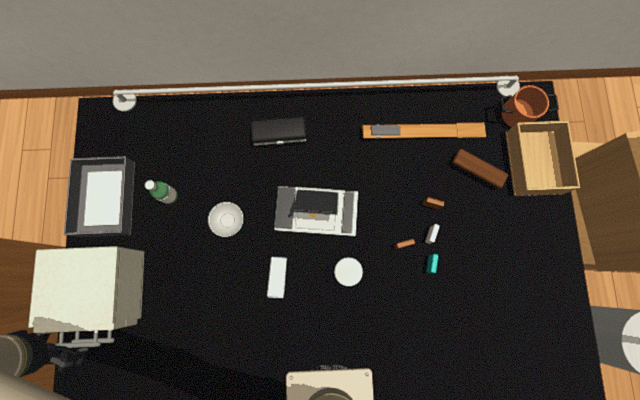

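The white spacer candidates are: white block at top (433,233)/scene (230,259); brown look-alikes at top (434,202) and (404,244); turquoise at top (433,264). Also white: door stop at top (277,277) and tin lid at (348,272). By description I choose the white block at top (433,233). The close crop follows.

```bash
cat > h.py <<'E'
import numpy as np,cv2
from scipy.spatial.transform import Rotation as R
from workcell import manip,camera,get_calibration
def ray(c,u,v):
    f=200/np.tan(np.radians(c['vfov'])/2)
    u=np.asarray(u,float);v=np.asarray(v,float)
    d=np.stack([(u-c['cx'])/f,(v-c['cy'])/f,np.ones_like(u)],-1)
    return R.from_quat(c['rotation']).apply(d.reshape(-1,3)).reshape(d.shape)
def onz(c,u,v,z):
    d=ray(c,u,v); return c['position']+d*((z-c['position'][2])/d[...,2])[...,None]
def cloud(c,dep):
    v,u=np.mgrid[:400,:640]; return c['position']+ray(c,u,v)*dep[...,None]
def proj(c,P):
    f=200/np.tan(np.radians(c['vfov'])/2)
    q=R.from_quat(c['rotation']).inv().apply(np.atleast_2d(P)-c['position'])
    return np.c_[q[:,0]/q[:,2]*f+c['cx'],q[:,1]/q[:,2]*f+c['cy']]
def tri(c1,p1,c2,p2):
    a=ray(c1,*p1);b=ray(c2,*p2);A=np.c_[a,-b]
    s=np.linalg.lstsq(A,c2['position']-c1['position'],rcond=None)[0]
    A1=c1['position']+a*s[0];B1=c2['position']+b*s[1]
    return (A1+B1)/2,np.linalg.norm(A1-B1)
E
python3 - <<'E'
from h import *
for n,(x0,x1,y0,y1) in {"top":(260,460,170,300),"scene":(180,360,150,290)}.items():
    z=np.load(f"pics/{n}0.npz");p=z['p'];d=z['d'];c=get_calibration(n)
    cv2.imwrite(f"pics/{n}0c.png",cv2.resize(p[y0:y1,x0:x1,::-1],None,fx=4,fy=4,interpolation=cv2.INTER_CUBIC))
    C=cloud(c,d)
    m=(p.min(-1)>140)
    k,l,s,cc=cv2.connectedComponentsWithStats(m.astype(np.uint8))
    for i in range(1,k):
        if 15<s[i,4]<3000:
            P=C[l==i]; print(n,cc[i].round(1),s[i,4],np.median(P,0).round(3),np.percentile(P[:,2],[5,95]).round(3))
E
```

```text
top [313.1  87. ] 1949 [0.927 0.011 0.062] [-0.698  0.067]
top [102.5 197.9] 1902 [0.617 0.64  0.017] [0.012 0.021]
top [149.1 184.4] 65 [0.62  0.45  0.148] [-0.002  0.152]
top [324.3 217.9] 1283 [ 0.521 -0.013  0.011] [0.006 0.031]
top [225.3 219. ] 944 [0.542 0.282 0.011] [0.    0.024]
top [434.1 232.7] 94 [ 0.471 -0.311  0.053] [0.046 0.057]
top [276.6 277.2] 641 [0.368 0.134 0.016] [0.    0.026]
top [348.2 271.4] 622 [ 0.376 -0.067  0.026] [0.021 0.029]
top [632.4 326.2] 313 [ 0.157 -1.039 -0.251] [-0.257 -0.247]
top [632.2 353.9] 369 [ 0.073 -1.02  -0.251] [-0.257 -0.247]
top [337.5 381.3] 1653 [ 0.09  -0.037  0.011] [0.007 0.015]
scene [200.4  28.2] 1832 [-1.274  1.769 -0.453] [-0.639 -0.254]
scene [237.3  27.1] 1688 [-0.958  1.767 -0.367] [-0.569 -0.126]
scene [101.1  42.8] 27 [ 1.105 -1.01   1.051] [1.051 1.051]
scene [335.7  79.4] 2987 [0.368 0.528 0.138] [0.017 0.164]
scene [204.8  70.7] 17 [-1.248  1.703 -0.75 ] [-0.76  -0.381]
scene [405.3 106.3] 449 [0.631 0.659 0.02 ] [0.007 0.148]
scene [137.9 115.8] 103 [-0.024 -0.057  0.194] [0.178 0.199]
scene [167.2 120.4] 44 [ 0.0
[... 612 characters left out ...]
-0.031  0.014] [0.006 0.034]
scene [249.6 196.3] 386 [ 0.38  -0.067  0.027] [0.018 0.031]
scene [411.6 203.9] 67 [0.838 0.118 0.032] [0.013 0.045]
scene [229.6 257.9] 204 [ 0.48  -0.315  0.043] [0.007 0.057]
scene [354.7 270.5] 280 [ 0.792 -0.197  0.035] [0.028 0.042]
scene [525. 277.] 50 [ 1.267  0.742 -0.749] [-0.757 -0.74 ]
scene [474.5 286.7] 320 [ 1.074  0.582 -0.748] [-0.757 -0.74 ]
scene [509.5 296.7] 176 [ 1.22   0.597 -0.749] [-0.758 -0.739]
scene [452.6 304.2] 50 [ 1.009  0.444 -0.748] [-0.757 -0.74 ]
scene [478.7 331.1] 41 [ 1.145  0.36  -0.75 ] [-0.755 -0.74 ]
scene [167.2 382.2] 65 [ 0.584 -0.684  0.081] [0.077 0.082]
scene [219.5 386.3] 1999 [ 0.646 -0.61   0.005] [0.002 0.009]
```

View pics/top0c.png

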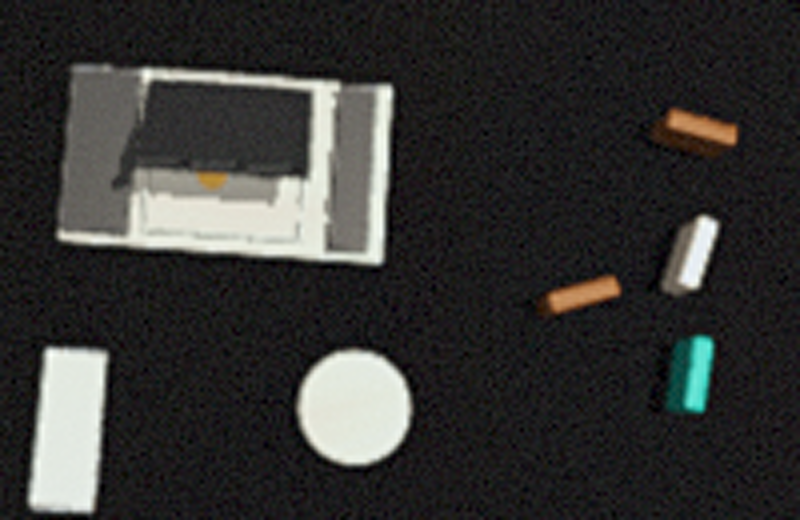

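View pics/scene0c.png

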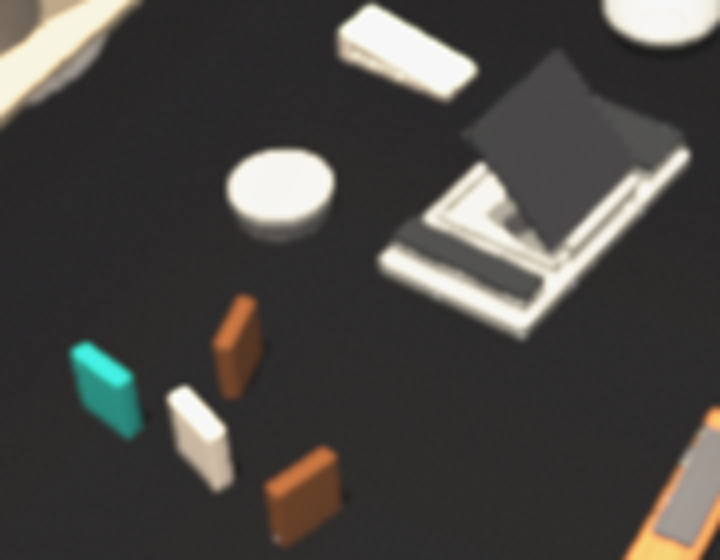

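The crops confirm one white upright block at top (434,233). The wide joint (white strip) is on the right, at top about (340,212), and the broad tile is on the left. Next I'll estimate the base, cover and spacer poses.

```bash
python3 - <<'E'
from h import *
c=get_calibration("top");z=np.load("pics/top0.npz");p=z['p'].astype(int);C=cloud(c,z['d'])
# steel base: bright pixels within area; corners seen: near edge is base top z=.012
m=(p.min(-1)>130).astype(np.uint8); m[:,:262]=0;m[:,370:]=0;m[:180]=0;m[245:]=0
g=(p.min(-1)>55).astype(np.uint8); g[:,:265]=0;g[:,370:]=0;g[:178]=0;g[245:]=0
# near edge line: lowest g pixel per column
cols=np.arange(280,352); rows=[np.where(g[:,u])[0].max()+.5 for u in cols]
P=onz(c,cols,np.array(rows),.012); k=np.polyfit(P[:,1],P[:,0],1); print("near edge dx/dy",k, np.std(P[:,0]-np.polyval(k,P[:,1])))
# right edge: rightmost
rs=np.arange(196,232); cc=[np.where(g[r])[0].max()+.5 for r in rs]; Q=onz(c,np.array(cc),rs,.012); k2=np.polyfit(Q[:,0],Q[:,1],1);print("right dy/dx",k2,np.std(Q[:,1]-np.polyval(k2,Q[:,0])))
cc=[np.where(g[r])[0].min()-.5 for r in rs]; Q=onz(c,np.array(cc),rs,.012); k3=np.polyfit(Q[:,0],Q[:,1],1);print("left dy/dx",k3)
# dark cover cloud
d=(p.max(-1)<50)&(C[...,2]>.04); d[:,:285]=0;d[:,345:]=0;d[:180]=0;d[240:]=0
X=C[d]; print(d.sum(),np.percentile(X,[1,50,99],axis=0).round(3))
A=np.c_[X[:,:2],np.ones(len(X))];n=np.linalg.lstsq(A,X[:,2],rcond=None)[0];print("plane",n,"tilt",np.arctan(np.hypot(*n[:2])),"yaw",np.degrees(np.arctan2(-n[1],-n[0])))
# spacer
s=((p.min(-1)>150)&(C[...,2]>.045)); s[:,:420]=0;s[:,445:]=0;s[:220]=0;s[250:]=0
v,u=np.where(s);W=onz(c,u,v,.054)[:,:2]; r=cv2.minAreaRect((W*1000).astype(np.float32));print(r,cv2.boxPoints(r))
c2=get_calibration("scene");z2=np.load("pics/scene0.npz");C2=cloud(c2,z2['d']);p2=z2['p']
s=(p2.min(-1)>130)&(C2[...,2]>.05);s[:,:215]=0;s[:,245:]=0;s[:240]=0;s[275:]=0
X=C2[s];print(len(X),X.mean(0))
E
```

```text
near edge dx/dy [0.11231975 0.48598853] 0.0008674059993386164
right dy/dx [-0.11047579 -0.04297387] 0.0008448466930011635
left dy/dx [-0.07108926  0.17584573]
342 [[ 0.352 -0.042  0.041]
 [ 0.571  0.013  0.078]
 [ 0.609  0.07   1.198]]
plane [-3.8512738   0.28052918  2.28050392] tilt 1.3173949321828662 yaw -4.166102574014646
((471.0660400390625, -310.6860656738281), (13.958511352539062, 48.75633239746094), 66.53472137451172) [[ 445.92484 -307.38092]
 [ 490.64908 -326.79535]
 [ 496.20724 -313.9912 ]
 [ 451.483   -294.57678]]
74 [ 0.50183233 -0.33885898  0.09492933]
```

```bash
cat >> h.py <<'E'
def rel(x,y,z,yaw_y):
    """units from the present measured pose to TCP x,y,z with tool y axis at yaw_y deg (mod 180)"""
    o=manip.get_obs();r=R.from_quat(o['ee_rot']);t=r.inv().apply(np.array([x,y,z])-o['position'])/.04
    ty=r.apply([0,1,0]);a=np.degrees(np.arctan2(ty[1],ty[0]));dd=(yaw_y-a+90)%180-90
    print("t",round(o['clock'],2),"pos",o['position'].round(4),"yaw",round(a,2),"F",o['ft_force'].round(1),"w",round(o['grip_width'],3),"q7",o['joint_pos'].round(2)[6])
    print("  -> units",t.round(3),"turn",round(-dd/6,3))
E
python3 -m pendant '[[-5.3,-5.3,-1.25,-1.4,0],[-5.3,-5.3,-1.25,-1.4,0],[-5.3,-5.3,-1.25,-1.4,0],[-5.3,-5.3,-1.25,-1.4,0],[-5.3,-5.3,-1.25,-1.4,0]]'
python3 -c "
from h import *
rel(.44,.02,.30,83.7)"
```

```text
clock: 0.72
position: [0.3555, 0.2969, 0.2816]
ee_rot: [0.125, 0.992, 0.0, -0.0]
ft_force: [0.5, -0.4, -0.3]
grip_width: 0.998
t 0.72 pos [0.3555 0.2969 0.2816] yaw 75.66 F [ 0.5 -0.4 -0.3] w 0.998 q7 0.52
  -> units [-3.762 -6.184 -0.463] turn -1.34
```

```bash
python3 -m pendant '[[-3.8,-6.2,-0.5,-1.3,1],[-3.8,-6.2,-0.5,-1.3,1],[-3.8,-6.2,-0.5,-1.3,1],[-3.8,-6.2,-0.5,-1.3,1],[-3.8,-6.2,-0.5,-1.3,1]]'
python3 - <<'E'
from h import *
import pickle
c=get_calibration("wrist");p,d=camera("wrist");cv2.imwrite("pics/w1.png",p[:,:,::-1]);pickle.dump((c,p,d),open("pics/w1.pkl","wb"))
print(c);rel(.44,.02,.30,83.7)
E
```

```text
clock: 1.35
position: [0.4412, 0.0185, 0.3015]
ee_rot: [0.058, 0.998, 0.0, 0.0]
ft_force: [0.3, 1.2, 0.9]
grip_width: 0.001
{'vfov': 62.063190391047364, 'cx': 321.025837137548, 'cy': 197.30390579829327, 'position': array([0.3729302 , 0.02697469, 0.44475689]), 'rotation': array([0.74013976, 0.65814965, 0.09226521, 0.10256366])}
t 1.4 pos [0.4422 0.0139 0.3019] yaw 83.09 F [-0.8 -4.6  0.7] w -0.003 q7 1.26
  -> units [0.074 0.145 0.046] turn -0.101
```

View pics/w1.png

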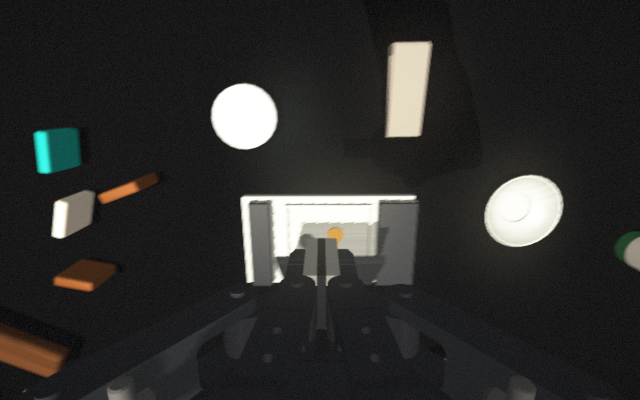

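Wrist view shows the compartment at pixels (243-417,195-285), partly hidden by the fingers; the spacer is at (73,215), left of the image. I'll move farther out so the fingers don't hide the base.

```bash
python3 -m pendant '[[-3.4,0.2,-0.7,-0.1,1],[-3.4,0.2,-0.7,-0.1,1],[-3.4,0.2,-0.7,-0.1,1],[-3.4,0.2,-0.7,-0.1,1],[-3.4,0.2,-0.7,-0.1,1]]'
python3 -m pendant '[[0,0,0,0,1],[0,0,0,0,1]]'
python3 - <<'E'
from h import *
import pickle
c=get_calibration("wrist");p,d=camera("wrist");cv2.imwrite("pics/w2.png",p[:,:,::-1]);pickle.dump((c,p,d),open("pics/w2.pkl","wb"))
print(c);rel(.44,.02,.30,83.7)
E
```

```text
clock: 2.02
position: [0.5762, 0.0142, 0.3292]
ee_rot: [0.051, 0.999, 0.0, -0.0]
ft_force: [-0.3, -1.3, 0.4]
grip_width: -0.0
clock: 2.28
position: [0.5765, 0.0143, 0.3297]
ee_rot: [0.051, 0.999, 0.0, 0.0]
ft_force: [0.3, -0.1, 0.1]
grip_width: 0.001
{'vfov': 62.063190391047364, 'cx': 321.025837137548, 'cy': 197.30390579829327, 'position': array([0.50813885, 0.02170702, 0.47299771]), 'rotation': array([0.73574536, 0.66302765, 0.09327589, 0.10184645])}
t 2.33 pos [0.5766 0.0142 0.3296] yaw 84.13 F [0.4 0.6 0.1] w 0.001 q7 1.45
  -> units [ 3.413 -0.206  0.739] turn 0.072
```

View pics/w2.png

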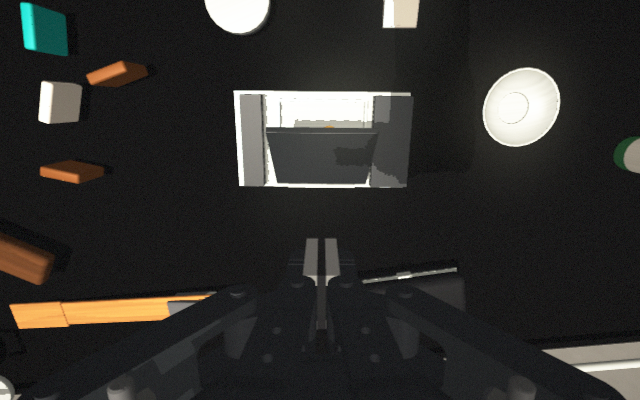

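Now the whole compartment is in clear view: the base outline runs (236,91)-(411,93)-(408,188)-(238,187), the raised cover's free edge is at row ~131 (cols 265-378), and the wide joint is the white strip at col ~265.

```bash
python3 - <<'E'
from h import *
import pickle
c,p,d=pickle.load(open("pics/w2.pkl","rb"));C=cloud(c,d)
cv2.imwrite("pics/w2c.png",cv2.resize(p[80:200,225:425,::-1],None,fx=4,fy=4,interpolation=cv2.INTER_CUBIC))
cv2.imwrite("pics/w2s.png",cv2.resize(p[60:190,20:160,::-1],None,fx=4,fy=4,interpolation=cv2.INTER_CUBIC))
g=(p.min(-1)>50)
# tile points
for n,(x0,x1,y0,y1) in dict(slim=(244,259,100,180),broad=(378,405,100,180)).items():
    X=C[y0:y1,x0:x1].reshape(-1,3);print(n,np.median(X,0).round(4))
X=C[145:175,280:360].reshape(-1,3);X=X[X[:,2]>0.03];A=np.c_[X[:,:2],np.ones(len(X))];n=np.linalg.lstsq(A,X[:,2],rcond=None)[0];print("cover",n,"tilt",np.arctan(np.hypot(*n[:2])),np.degrees(np.arctan2(-n[1],-n[0])))
print("free edge depth pts",C[134,270:376:15].round(3).tolist())
# base edges
cols=np.arange(250,400);rows=np.array([np.where(g[80:120,u])[0].min()+79.5 for u in cols]);P=onz(c,cols,rows,.012);k=np.polyfit(P[:,1],P[:,0],1);print("near",k,np.std(np.polyval(k,P[:,1])-P[:,0]))
rs=np.arange(98,183);cc=np.array([np.where(g[r,225:300])[0].min()+224.5 for r in rs]);Q=onz(c,cc,rs,.012);k2=np.polyfit(Q[:,0],Q[:,1],1);print("right(neg y)",k2,np.std(np.polyval(k2,Q[:,0])-Q[:,1]))
cc=np.array([np.where(g[r,370:430])[0].max()+370.5 for r in rs]);Q=onz(c,cc,rs,.012);k3=np.polyfit(Q[:,0],Q[:,1],1);print("left",k3,np.std(np.polyval(k3,Q[:,0])-Q[:,1]))
cols=np.arange(275,365);rows=np.array([np.where(g[150:200,u]&(p[150:200,u].min(-1)>110))[0].max()+150.5 for u in cols]);P=onz(c,cols,rows,.012);kf=np.polyfit(P[:,1],P[:,0],1);print("far",kf,np.std(np.polyval(kf,P[:,1])-P[:,0]))
E
```

```text
slim [ 0.5449 -0.0739  0.0307]
broad [0.5639 0.1095 0.0309]
cover [-1.2812364   0.14626014  0.81253233] tilt 0.9111990902726509 -6.5124351933085105
free edge depth pts [[0.534, -0.035, 0.115], [0.536, -0.019, 0.115], [0.538, -0.003, 0.117], [0.539, 0.013, 0.116], [0.541, 0.029, 0.116], [0.543, 0.045, 0.115], [0.544, 0.06, 0.118], [0.546, 0.076, 0.118]]
near [0.10074194 0.48799968] 0.0031141423004186664
right(neg y) [-0.11623275 -0.03573506] 0.0004027017768511482
left [-0.11765979  0.20566301] 0.0005204284158198187
far [0.10619339 0.62264887] 0.0006428608948477115
```

View pics/w2c.png

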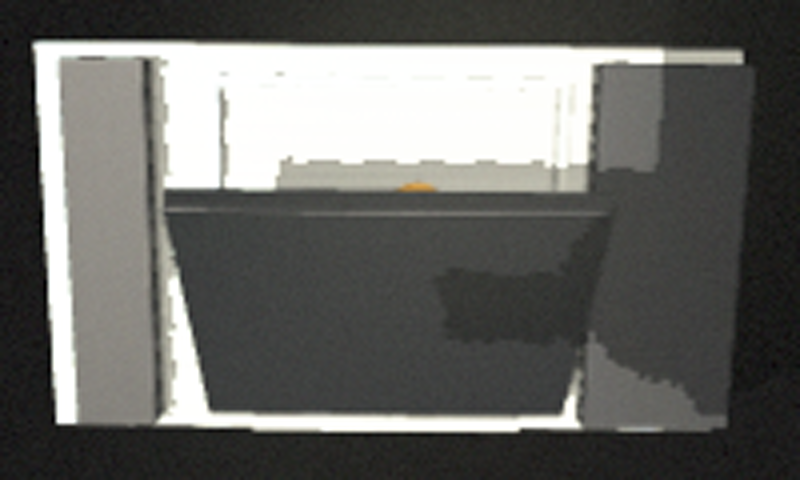

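View pics/w2s.png

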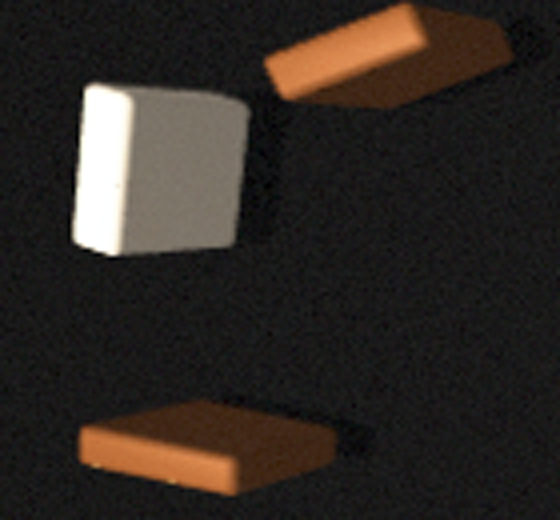

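Cover tilt is about 0.91 rad, base yaw about -6.4°, base centre about (0.556, 0.0176), and the tile tops measure 0.031. Now shutting the cover, with fingers closed.

```bash
python3 -c "
from h import *
rel(.566,.0165,.128,83.6)"
python3 -m pendant '[[0.26,0.1,1.3,0,1],[0.26,0.1,2.7,0,1],[0.26,0.1,4,0,1],[0.26,0.1,5,0,1],[0.26,0.1,5,0,1]]'
python3 -c "
from h import *
for x,z in [(-.063,.087),(-.075,.0626),(-.079,.045),(-.079,.035)]: rel(.6107+.994*x,.0116-.1115*x,z,83.6)"
```

```text
t 2.33 pos [0.5766 0.0142 0.3296] yaw 84.13 F [0.4 0.6 0.1] w 0.001 q7 1.45
  -> units [0.272 0.025 5.041] turn 0.089
clock: 2.95
position: [0.5651, 0.0191, 0.1271]
ee_rot: [0.051, 0.999, -0.001, -0.002]
ft_force: [-0.8, 0.0, 0.4]
grip_width: -0.0
t 2.95 pos [0.5651 0.0191 0.1271] yaw 84.13 F [-0.8  0.   0.4] w -0.0 q7 1.49
  -> units [ 0.417 -0.055  1.004] turn 0.088
t 2.95 pos [0.5651 0.0191 0.1271] yaw 84.13 F [-0.8  0.   0.4] w -0.0 q7 1.49
  -> units [ 0.714 -0.051  1.616] turn 0.088
t 2.95 pos [0.5651 0.0191 0.1271] yaw 84.13 F [-0.8  0.   0.4] w -0.0 q7 1.49
  -> units [ 0.812 -0.05   2.056] turn 0.088
t 2.95 pos [0.5651 0.0191 0.1271] yaw 84.13 F [-0.8  0.   0.4] w -0.0 q7 1.49
  -> units [ 0.811 -0.05   2.306] turn 0.088
```

```bash
python3 -m pendant '[[0.1,0,0.5,0,1],[0.3,0,0.8,0,1],[0.42,0,1.0,0,1],[0.58,0,1.3,0,1],[0.7,0,1.6,0,1]]'
python3 -m pendant '[[0.06,0,0.25,0,1],[0.1,0,0.4,0,1],[0.1,0,0.5,0,1],[0.1,0,0.6,0,1],[0.1,0,0.6,0,1]]'
python3 - <<'E'
from h import *
p,d=camera("scene");cv2.imwrite("pics/s1c.png",cv2.resize(p[130:260,220:380,::-1],None,fx=4,fy=4,interpolation=cv2.INTER_CUBIC))
E
```

```text
clock: 3.58
position: [0.5389, 0.0223, 0.0649]
ee_rot: [0.051, 0.999, 0.0, 0.0]
ft_force: [1.0, -0.2, 1.3]
grip_width: -0.001
clock: 4.2
position: [0.5353, 0.0224, 0.0411]
ee_rot: [0.051, 0.999, -0.0, -0.0]
ft_force: [0.5, -0.4, 0.4]
grip_width: 0.003
```

View pics/s1c.png

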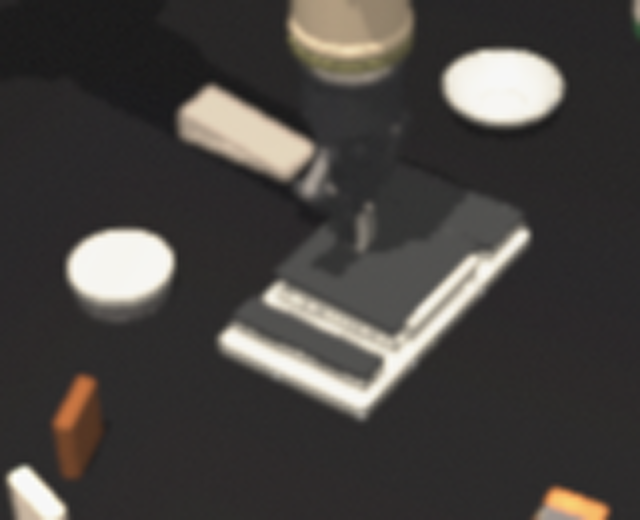

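The cover is almost down. The tip reads z=0.041, so I'll continue gently to its unpressed height.

```bash
python3 -m pendant '[[0,0,0.06,0,1],[0,0,0.12,0,1],[0,0,0.16,0,1],[0,0,0.16,0,1]]'
python3 -m pendant '[[0,0,0.04,0,1],[0,0,0.07,0,1],[0,0,0.07,0,1]]'
```

```text
clock: 4.75
position: [0.5354, 0.0225, 0.035]
ee_rot: [0.051, 0.999, 0.0, 0.0]
ft_force: [-0.2, -1.0, 4.2]
grip_width: 0.0
clock: 5.12
position: [0.5354, 0.0225, 0.0322]
ee_rot: [0.051, 0.999, 0.0, 0.0]
ft_force: [-1.2, 0.4, 4.5]
grip_width: 0.001
```

Cover is shut and on its seal (4.5 N). I'll lift and take a view from where both the joint and the spacer can be seen closer.

```bash
python3 -m pendant '[[0,0,-1,0,1],[-1,-0.8,-2.5,0,1],[-2,-1.6,-4,0,1],[-2,-2.3,-4.5,0,1],[-2,-2.3,-4.5,0,1]]'
python3 -m pendant '[[0,0,0,0,1]]'
python3 - <<'E'
from h import *
import pickle
c=get_calibration("wrist");p,d=camera("wrist");cv2.imwrite("pics/w3.png",p[:,:,::-1]);pickle.dump((c,p,d),open("pics/w3.pkl","wb"))
rel(.44,.02,.30,83.7)
E
```

```text
clock: 5.75
position: [0.6069, -0.082, 0.2153]
ee_rot: [0.054, 0.999, -0.001, 0.003]
ft_force: [-0.2, 0.2, -0.9]
grip_width: 0.0
clock: 5.88
position: [0.6049, -0.0768, 0.2111]
ee_rot: [0.051, 0.999, 0.0, -0.001]
ft_force: [0.0, -0.2, 0.5]
grip_width: -0.002
t 5.92 pos [ 0.6047 -0.076   0.2106] yaw 84.19 F [-0.2  0.7 -0.5] w 0.001 q7 1.67
  -> units [ 4.344  1.972 -2.224] turn 0.081
```

View pics/w3.png

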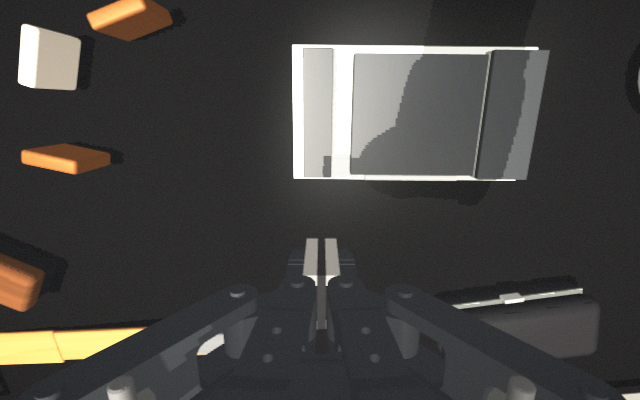

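The cover is shut, at (350-480, 53-177). The slim tile is at (303-333, 49-177) and the wide white joint between at cols 333-352. The spacer is at (50,57). Measuring edges:

```bash
python3 - <<'E'
from h import *
import pickle
c,p,d=pickle.load(open("pics/w3.pkl","rb"));C=cloud(c,d);C=C
g=p.min(-1).astype(int)
for r in (70,100,130,150): print(r,g[r,286:362].tolist())
print("heights tile",np.median(C[60:150,308:328,2]),"cover",np.median(C[60:150,370:460,2]))
print(g[40:60,318].tolist(),g[165:190,318].tolist())
print(g[40:60,400].tolist(),g[165:190,365].tolist())
cv2.imwrite("pics/w3s.png",cv2.resize(p[0:200,0:200,::-1],None,fx=3,fy=3))
E
```

```text
70 [53, 56, 59, 59, 59, 59, 254, 255, 255, 255, 255, 255, 255, 255, 255, 255, 255, 208, 209, 203, 206, 204, 202, 202, 201, 202, 201, 198, 197, 197, 198, 197, 196, 197, 194, 195, 192, 196, 193, 194, 193, 194, 193, 193, 190, 193, 172, 210, 244, 244, 244, 255, 255, 255, 255, 255, 255, 255, 255, 255, 255, 255, 255, 255, 255, 255, 255, 131, 160, 186, 183, 187, 182, 184, 184, 187]
100 [60, 62, 62, 66, 67, 66, 226, 255, 255, 255, 255, 255, 255, 255, 255, 255, 255, 224, 209, 205, 203, 201, 203, 203, 204, 204, 202, 198, 200, 200, 198, 199, 195, 199, 197, 194, 197, 195, 196, 194, 193, 195, 196, 195, 193, 183, 201, 236, 247, 252, 255, 255, 255, 255, 255, 255, 255, 255, 255, 255, 255, 255, 255, 255, 255, 255, 145, 160, 190, 187, 187, 189, 185, 187, 187, 188]
130 [67, 65, 68, 67, 69, 67, 92, 255, 255, 255, 255, 255, 255, 255, 255, 255, 255, 249, 203, 203, 203, 204, 204, 201, 200, 197, 200, 199, 198, 197, 197, 198, 197, 199, 197, 198, 196, 196, 194, 195, 194, 191, 192, 193, 194, 174, 218, 245, 255, 255, 255, 255, 255, 255, 255, 255, 255, 255, 255, 255, 255, 255, 255, 255, 255, 148, 162, 191, 188, 
[... 197 characters left out ...]
 198, 196, 193, 194, 194, 194, 193, 190, 191, 188, 192, 187, 188, 227, 245, 255, 255, 255, 255, 255, 255, 255, 255, 255, 255, 255, 255, 255, 255, 255, 255, 217, 148, 184, 189, 185, 183, 182, 183, 181, 182, 183, 176]
heights tile 0.030758839391840598 cover 0.036860514957767515
[64, 65, 63, 62, 162, 255, 255, 255, 169, 196, 195, 196, 195, 197, 196, 194, 196, 199, 196, 194] [193, 188, 190, 190, 193, 191, 190, 189, 189, 191, 189, 190, 233, 255, 78, 72, 70, 70, 70, 69, 69, 71, 65, 69, 64]
[71, 71, 71, 72, 72, 199, 255, 255, 255, 255, 255, 255, 255, 254, 160, 165, 166, 165, 165, 164] [111, 112, 111, 113, 108, 110, 112, 108, 109, 128, 199, 220, 227, 223, 194, 94, 67, 68, 67, 68, 67, 65, 62, 65, 65]
```

```bash
python3 - <<'E'
from h import *
import pickle
c,p,d=pickle.load(open("pics/w3.pkl","rb"));c2,p2,d2=pickle.load(open("pics/w2.pkl","rb"))
rs=np.array([70,100,130,150.])
o=onz(c,np.array([302.5,302.6,302.9,303.2]),rs,.0303)[:,:2]
i=onz(c,np.array([331.6,331.0,330.6,331.]),rs,.0303)[:,:2]
e=onz(c,np.array([352.3,351.3,350.3,349.6]),rs,.0363)[:,:2]
b=onz(c,np.array([291.5,291.6,291.9,292.3]),rs,.012)[:,:2]
for n,P in zip(("outer","inner","cover","base"),(o,i,e,b)):
    k=np.polyfit(P[:,0],P[:,1],1); print(n,"yaw",np.degrees(np.arctan(k[0])).round(2),"y at .553:",np.polyval(k,.553).round(4))
# tile x ends at tile col 318
n_=onz(c,318.,47.8,.0303);f_=onz(c,318.,176.8,.0303);print("tile ends",n_,f_,(n_+f_)/2)
# far/near cover ends
print("cover ends",onz(c,400.,53.5,.0363),onz(c,365.,174.3,.0363))
# spacer top-face corners
for cc,pp,nm,(x0,x1,y0,y1) in ((c,p,"w3",(5,100,10,110)),(c2,p2,"w2",(25,95,70,140))):
    g=pp.min(-1).astype(int); m=np.zeros_like(g,np.uint8); m[y0:y1,x0:x1]=(g[y0:y1,x0:x1]>100)
    k,l,s,q=cv2.connectedComponentsWithStats(m);j=1+np.argmax(s[1:,4]);m=(l==j).astype(np.uint8)
    h=cv2.convexHull(cv2.findContours(m,0,2)[0][0]); print(nm,s[j],cv2.approxPolyDP(h,3,True)[:,0].tolist())
    cv2.imwrite(f"pics/{nm}sp.png",cv2.resize(pp[y0:y1,x0:x1,::-1],None,fx=6,fy=6,interpolation=cv2.INTER_CUBIC))
E
```

```text
outer yaw -6.29 y at .553: -0.0877
inner yaw -5.99 y at .553: -0.0608
cover yaw -6.54 y at .553: -0.0426
base yaw -6.74 y at .553: -0.0998
tile ends [ 0.48871115 -0.06640539  0.0303    ] [ 0.60649922 -0.07897897  0.0303    ] [ 0.54760518 -0.07269218  0.0303    ]
cover ends [0.5017552  0.00535822 0.0363    ] [ 0.60750292 -0.03292554  0.0363    ]
w3 [  17   24   64   66 3480] [[22, 24], [80, 41], [74, 89], [37, 88], [18, 82]]
w2 [  38   81   43   43 1493] [[42, 81], [80, 87], [76, 120], [46, 123], [38, 119]]
```

View pics/w3sp.png

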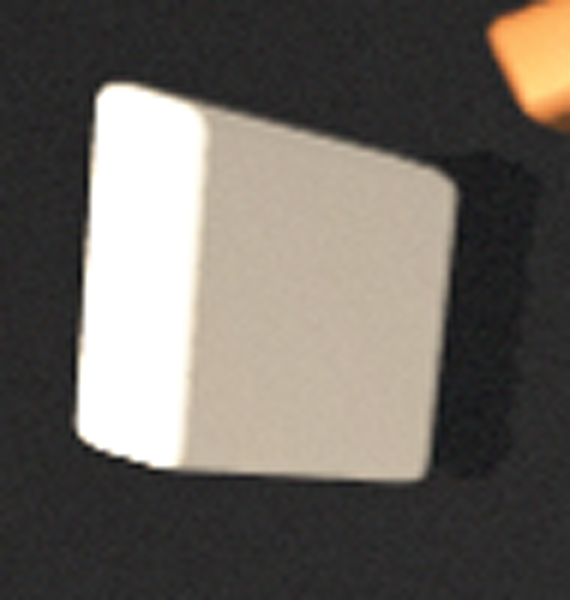

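View pics/w2sp.png

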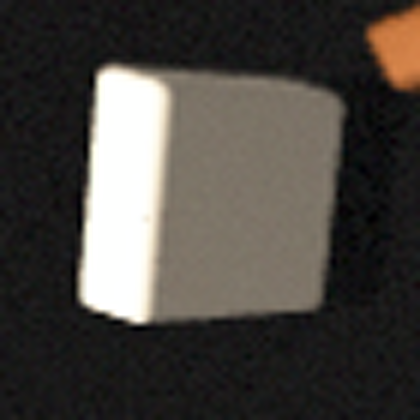

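```bash
python3 - <<'E'
from h import *
import pickle
c,p,d=pickle.load(open("pics/w3.pkl","rb"));c2,p2,d2=pickle.load(open("pics/w2.pkl","rb"))
a=[(21.2,23.8),(39.2,27.5),(35.7,87.8),(17.8,83.3)];b=[(41.2,81),(53.3,84.2),(50,123.7),(38.3,120.5)]
print("center tri",tri(c,(28.5,55.6),c2,(45.7,102.3)))
for u,v in zip(a,b): print("tri",tri(c,u,c2,v)[0].round(4),tri(c,u,c2,v)[1].round(4))
for cc,q in((c,a),(c2,b)):
    W=onz(cc,np.array([i[0] for i in q]),np.array([i[1] for i in q]),.053)[:,:2]
    L=W[2]-W[1];L2=W[3]-W[0];print(W.mean(0).round(4),"len",np.linalg.norm(L),np.linalg.norm(W[1]-W[0]),"yaw",np.degrees(np.arctan2(L[1],L[0])),np.degrees(np.arctan2(L2[1],L2[0])))
ct=get_calibration("top");st=get_calibration("scene")
# brown neighbours from top view
z=np.load("pics/top0.npz");pp=z['p'].astype(int);m=((pp[...,0]-pp[...,2]>50)).astype(np.uint8)
k,l,s,q=cv2.connectedComponentsWithStats(m)
for j in range(1,k):
    if 20<s[j,4]<250:
        v,u=np.where(l==j);W=onz(ct,u,v,.05)[:,:2]*1000;print("brown",cv2.minAreaRect(W.astype(np.float32)))
rel(.47,-.31,.1,66.5)
E
```

```text
center tri (array([ 0.47336022, -0.30761283,  0.05507513]), np.float64(0.00023396878589342584))
tri [ 0.449  -0.3065  0.0534] 0.0001
tri [ 0.4547 -0.2887  0.0592] 0.0003
tri [ 0.4983 -0.3131  0.0517] 0.0006
tri [ 0.4931 -0.327   0.0514] 0.0002
[ 0.4734 -0.3093] len 0.049147976645280755 0.014377292818550758 yaw -22.329688141832275 -23.057435794983842
[ 0.4736 -0.3096] len 0.048328272355120445 0.014081999813303258 yaw -23.048420353432387 -23.019341598458055
brown ((643.8692016601562, -556.0313720703125), (7.785155773162842, 141.2085418701172), 89.57963562011719)
brown ((609.82470703125, -787.6572265625), (25.192134857177734, 22.036640167236328), 46.920406341552734)
brown ((560.7772827148438, -323.0770568847656), (51.34545135498047, 16.766036987304688), 71.88990783691406)
brown ((526.9976806640625, -828.0331420898438), (65.12096405029297, 40.11859130859375), 79.2123031616211)
brown ((522.2093505859375, -778.4505615234375), (14.93381404876709, 21.003931045532227), 12.1609468460083)
brown ((536.54638671875, 26.98654556274414), (19.811634063720703, 11.436285972595215), 87.63223266601562)
brown ((446.4581604003906, -228.7316436767578), (15.522411346435547, 50.84414291381836), 13.31261157989502)
brown ((409.844970703125, -786.9664306640625), (22.608718872070312, 23.929370880126953), 51.48029708862305)
brown ((235.62368774414062, 728.711181640625), (24.23349380493164, 25.765750885009766), 83.212646484375)
t 5.92 pos [ 0.6047 -0.076   0.2106] yaw 84.19 F [-0.2  0.7 -0.5] w 0.001 q7 1.67
  -> units [ 2.751 -6.162  2.768] turn 2.948
```

Spacer measured at centre (0.4735, -0.3095), height ~0.054 m, with its long side at -23°. The look-alikes stay clear of the fingers, so I'll approach above it.

```bash
python3 -c "
from h import *
rel(.4735,-.3095,.13,67)"
python3 -m pendant '[[2.65,-6.15,1.5,2.86,0.4],[2.65,-6.15,1.5,2.86,0.4],[2.65,-6.15,1.5,2.86,0.4],[2.65,-6.15,1.5,2.86,0.4],[2.65,-6.15,1.5,2.86,0.4]]' 40
python3 -m pendant '[[0,0,0,0,0.4],[0,0,0,0,0.4]]'
python3 - <<'E'
from h import *
rel(.4735,-.3095,.028,67)
p,d=camera("wrist");cv2.imwrite("pics/w4.png",p[:,:,::-1])
E
```

```text
t 5.92 pos [ 0.6047 -0.076   0.2106] yaw 84.19 F [-0.2  0.7 -0.5] w 0.001 q7 1.67
  -> units [ 2.667 -6.14   2.018] turn 2.864
clock: 6.55
position: [0.4717, -0.3127, 0.1503]
ee_rot: [0.201, 0.98, 0.0, -0.001]
ft_force: [0.0, 0.3, 0.5]
grip_width: 0.6
clock: 6.8
position: [0.4756, -0.309, 0.1514]
ee_rot: [0.198, 0.98, 0.001, -0.0]
ft_force: [0.2, 0.7, 0.0]
grip_width: 0.6
t 6.8 pos [ 0.4756 -0.309   0.1514] yaw 67.1 F [0.2 0.7 0. ] w 0.6 q7 1.86
  -> units [ 0.04  -0.034  3.086] turn 0.017
```

View pics/w4.png

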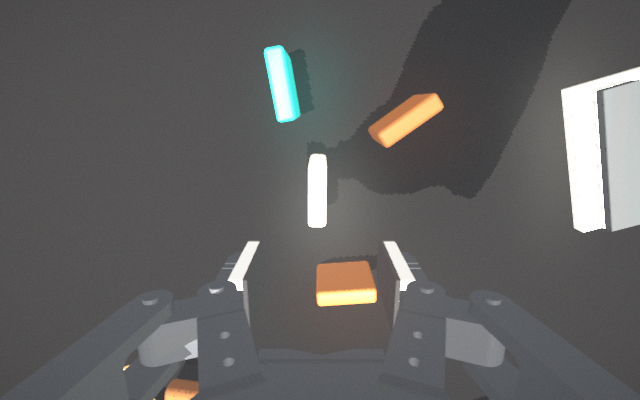

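The white spacer (317,190) lies centred between the pads and parallel to them. Descending and closing.

```bash
python3 -m pendant '[[0.04,-0.03,1,0,0.4],[0.04,-0.03,2,0,0.4],[0.04,-0.03,2.7,0,0.4],[0.04,-0.03,3.08,0,0.4],[0.04,-0.03,3.08,0,0.4]]'
python3 -m pendant '[[0,0,0,0,0.4],[0,0,0,0,1],[0,0,0,0,1],[0,0,0,0,1],[0,0,0,0,1]]' 40
python3 -c "
from h import *
rel(.4735,-.3095,.028,67)"
```

```text
clock: 7.48
position: [0.473, -0.3107, 0.0284]
ee_rot: [0.199, 0.98, 0.0, -0.001]
ft_force: [-0.0, 0.3, 0.5]
grip_width: 0.6
clock: 8.1
position: [0.4733, -0.3117, 0.0295]
ee_rot: [0.2, 0.98, 0.0, 0.001]
ft_force: [0.1, 1.2, 5.6]
grip_width: 0.16
t 8.1 pos [ 0.4733 -0.3117  0.0295] yaw 66.96 F [0.1 1.2 5.6] w 0.16 q7 1.96
  -> units [0.017 0.054 0.039] turn -0.007
```

Gripped (opening ~13.6 mm). Lifting.

```bash
python3 -m pendant '[[0,0,-0.8,0,1],[0,0,-1.8,0,1],[0,0,-2.8,0,1],[0,0,-3,0,1],[0,0,-3,0,1]]'
python3 -c "
from h import *
rel(.5503,-.0514,.15,83.6)"
```

```text
clock: 8.72
position: [0.4729, -0.3114, 0.1488]
ee_rot: [0.2, 0.98, 0.0, 0.0]
ft_force: [-1.1, 0.2, -0.6]
grip_width: 0.156
t 8.72 pos [ 0.4729 -0.3114  0.1488] yaw 66.98 F [-1.1  0.2 -0.6] w 0.156 q7 1.87
  -> units [ 0.761  6.739 -0.028] turn -2.771
```

```bash
python3 -m pendant '[[0.76,6.74,0,-2.77,1],[0.76,6.74,0,-2.77,1],[0.76,6.74,0,-2.77,1],[0.76,6.74,0,-2.77,1],[0.76,6.74,0,-2.77,1]]'
python3 -m pendant '[[0,0,0,0,1],[0,0,0,0,1]]'
python3 - <<'E'
from h import *
import pickle
rel(.5503,-.0514,.1,83.6)
c=get_calibration("wrist");p,d=camera("wrist");cv2.imwrite("pics/w5.png",p[:,:,::-1]);pickle.dump((c,p,d),open("pics/w5.pkl","wb"))
E
```

```text
clock: 9.35
position: [0.5503, -0.0467, 0.1471]
ee_rot: [0.053, 0.999, 0.0, -0.001]
ft_force: [-0.4, -1.4, -1.5]
grip_width: 0.156
clock: 9.6
position: [0.5496, -0.0537, 0.1483]
ee_rot: [0.057, 0.998, -0.0, -0.001]
ft_force: [-0.0, -0.6, -0.3]
grip_width: 0.153
t 9.6 pos [ 0.5496 -0.0537  0.1483] yaw 83.44 F [-0.  -0.6 -0.3] w 0.153 q7 1.6
  -> units [-0.012  0.06   1.207] turn -0.026
```

View pics/w5.png

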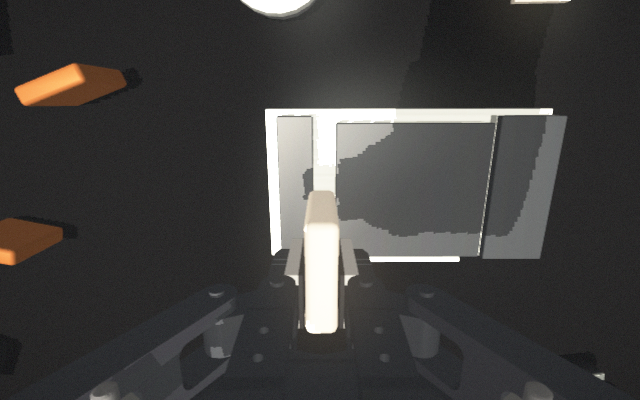

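The spacer is held at (322,260), with its lower end pointing into the bright joint strip (cols 313-336). I'll check the lateral alignment in the same view.

```bash
python3 - <<'E'
from h import *
import pickle
c,p,d=pickle.load(open("pics/w5.pkl","rb"));g=p.min(-1).astype(int);C=cloud(c,d)
cv2.imwrite("pics/w5c.png",cv2.resize(p[100:350,260:400,::-1],None,fx=4,fy=3.2,interpolation=cv2.INTER_CUBIC)[:800,:])
for r in (135,150,165,196,200,210,225,250,290): print(r,g[r,300:345].tolist())
for r in (200,215,225,245,270,300,320): print(r,C[r,322].round(4))
E
```

```text
135 [200, 200, 198, 200, 197, 199, 198, 197, 196, 197, 196, 170, 145, 208, 236, 235, 235, 235, 255, 255, 255, 255, 255, 255, 255, 255, 255, 255, 255, 255, 255, 255, 255, 255, 255, 255, 159, 174, 192, 192, 192, 192, 191, 191, 190]
150 [190, 192, 194, 193, 192, 192, 190, 190, 193, 189, 192, 171, 138, 194, 233, 233, 234, 233, 255, 255, 255, 255, 255, 255, 255, 255, 255, 255, 255, 255, 255, 255, 255, 255, 255, 255, 163, 180, 188, 186, 186, 188, 187, 188, 185]
165 [183, 183, 185, 182, 184, 186, 185, 185, 186, 189, 189, 173, 151, 201, 236, 236, 236, 236, 235, 255, 255, 255, 255, 235, 236, 237, 236, 237, 236, 255, 255, 255, 236, 237, 255, 254, 144, 151, 111, 110, 109, 112, 110, 112, 109]
196 [168, 170, 142, 99, 97, 102, 100, 113, 158, 190, 185, 181, 173, 172, 170, 171, 171, 171, 169, 172, 168, 170, 172, 170, 171, 169, 170, 169, 167, 170, 171, 168, 167, 163, 180, 158, 95, 102, 102, 100, 104, 101, 100, 99, 101]
200 [171, 169, 167, 167, 169, 168, 167, 175, 187, 189, 185, 178, 174, 169, 168, 173, 168, 171, 169, 168, 171, 171, 168, 170, 171, 170, 166, 169, 170, 170, 169, 168, 167, 166, 165, 134,
[... 452 characters left out ...]
 202, 182, 161, 155, 149, 150, 148, 146, 150]
250 [144, 115, 65, 89, 157, 215, 229, 233, 238, 243, 246, 247, 247, 248, 248, 248, 249, 248, 249, 248, 249, 249, 249, 250, 250, 249, 250, 250, 251, 250, 250, 250, 249, 247, 245, 240, 236, 228, 183, 111, 66, 111, 145, 145, 144]
290 [84, 83, 77, 64, 75, 160, 221, 229, 235, 240, 244, 246, 247, 247, 247, 248, 248, 248, 248, 249, 248, 248, 249, 249, 248, 248, 249, 249, 249, 249, 249, 249, 247, 243, 240, 235, 231, 177, 76, 66, 78, 84, 84, 85, 78]
200 [ 0.5252 -0.0497  0.1411]
215 [ 0.5254 -0.0498  0.1625]
225 [ 0.5258 -0.0499  0.173 ]
245 [ 0.5341 -0.0508  0.1728]
270 [ 0.5449 -0.0521  0.1724]
300 [ 0.5581 -0.0536  0.1729]
320 [ 0.4816 -0.0451  0.2917]
```

```bash
python3 - <<'E'
import cv2
i=cv2.imread("pics/w5.png");cv2.imwrite("pics/w5d.png",cv2.resize(i[100:240,260:400],None,fx=4,fy=4,interpolation=cv2.INTER_CUBIC))
E
```

```text
(no output)
```

View pics/w5d.png

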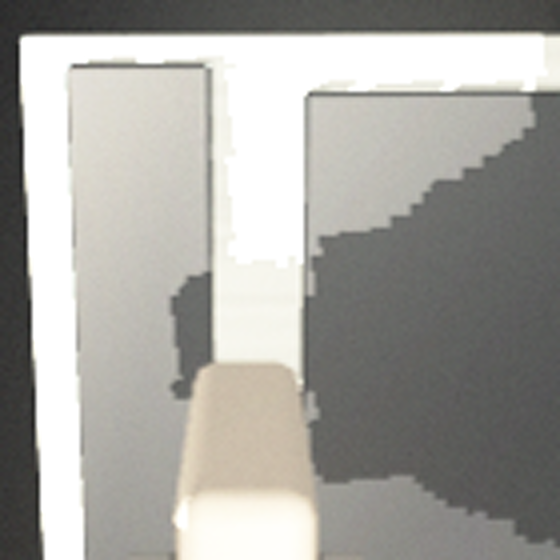

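```bash
python3 - <<'E'
from h import *
import pickle
c,p,d=pickle.load(open("pics/w5.pkl","rb"))
a=np.radians(-6.4);by=np.array([-np.sin(a),np.cos(a)])
for r in (135,150,165):
    i=onz(c,311.7,float(r),.0303)[:2]@by;e=onz(c,335.6,float(r),.0363)[:2]@by;print("joint",i,e,(i+e)/2)
for r,l,q,z in ((240,304.2,338.2,.173),(250,304.2,338.3,.173),(290,304.8,337.6,.173)):
    l=onz(c,l,float(r),z)[:2];q=onz(c,q,float(r),z)[:2];print("spacer top",l@by,q@by,(l+q)@by/2, (l+q)/2)
# near face low edge: bottom z=.119
for r,l,q,z in ((196,307.8,335.2,.135),):
    l=onz(c,l,float(r),z)[:2];q=onz(c,q,float(r),z)[:2];print("spacer low",l@by,q@by,(l+q)@by/2,(l+q)/2)
rel(.5503,-.0514,.1,83.6)
E
```

```text
joint 0.0015466115684902356 0.019831316200914183 0.01068896388470221
joint 0.0014111952565787006 0.01992114404160172 0.01066616964909021
joint 0.0012724171385475542 0.020013201954788788 0.01064280954666817
spacer top 0.0021693726846351556 0.015255211357748634 0.008712292021191894 [ 0.53184611 -0.05088917]
spacer top 0.0020949096384288777 0.015336061578654492 0.008715485608541688 [ 0.53600763 -0.05135275]
spacer top 0.002024890011494478 0.015231473828574229 0.008628181920034363 [ 0.55341032 -0.05339262]
spacer low 0.002211605801867727 0.015614240857262743 0.008912923329565234 [ 0.52491437 -0.04990976]
t 9.65 pos [ 0.5497 -0.0539  0.1485] yaw 83.41 F [ 1.2 -0.3 -0.5] w 0.154 q7 1.6
  -> units [-0.009  0.064  1.212] turn -0.032
```

The spacer is 2.0 mm off the joint's mid-line (towards the slim tile). I'll correct by +0.05 units along y and lower to just above the cover top.

```bash
python3 -m pendant '[[0,0.05,0.5,-0.03,1],[0,0.05,1.1,-0.03,1],[0,0.05,1.6,-0.03,1],[0,0.05,1.85,-0.03,1],[0,0.05,1.85,-0.03,1]]'
python3 -m pendant '[[0,0,0,0,1]]'
python3 - <<'E'
from h import *
import pickle
rel(.5503,-.0514,.0413,83.6)
c=get_calibration("wrist");p,d=camera("wrist");cv2.imwrite("pics/w6.png",cv2.resize(p[100:300,220:420,::-1],None,fx=3,fy=3,interpolation=cv2.INTER_CUBIC));pickle.dump((c,p,d),open("pics/w6.pkl","wb"))
g=p.min(-1).astype(int)
for r in (135,150,165,190,200,210,225,250,290): print(r,g[r,300:345].tolist())
E
```

```text
clock: 10.28
position: [0.5501, -0.0506, 0.0746]
ee_rot: [0.055, 0.998, -0.0, -0.0]
ft_force: [0.9, 0.3, -0.4]
grip_width: 0.153
clock: 10.4
position: [0.551, -0.05, 0.0757]
ee_rot: [0.055, 0.999, 0.0, 0.001]
ft_force: [0.9, -0.5, -0.8]
grip_width: 0.159
t 10.4 pos [ 0.551  -0.05    0.0757] yaw 83.73 F [ 0.9 -0.5 -0.8] w 0.159 q7 1.64
  -> units [ 0.016 -0.037  0.86 ] turn 0.021
135 [195, 154, 103, 139, 207, 233, 232, 232, 233, 234, 255, 255, 255, 255, 255, 255, 255, 255, 255, 255, 255, 255, 255, 255, 255, 255, 255, 255, 255, 255, 255, 255, 255, 255, 255, 152, 165, 192, 191, 192, 194, 193, 191, 189, 190]
150 [194, 167, 107, 138, 204, 230, 227, 230, 230, 244, 251, 251, 255, 255, 255, 255, 255, 255, 255, 255, 255, 255, 255, 255, 255, 255, 255, 255, 255, 255, 255, 255, 255, 255, 254, 128, 170, 191, 188, 187, 188, 185, 187, 187, 187]
165 [188, 166, 118, 136, 206, 228, 227, 230, 228, 228, 227, 255, 255, 255, 255, 255, 255, 255, 255, 255, 255, 255, 255, 255, 255, 255, 255, 255, 255, 255, 255, 255, 255, 255, 241, 135, 172, 180, 182, 178, 179, 179, 181, 180, 182]
190 [178, 173, 133, 97, 172,
[... 613 characters left out ...]
, 116, 98, 97, 97, 98, 99, 95, 97]
225 [96, 96, 93, 95, 151, 222, 223, 204, 210, 217, 221, 223, 223, 223, 225, 223, 224, 225, 225, 224, 223, 225, 224, 224, 223, 224, 224, 223, 225, 223, 224, 224, 223, 220, 215, 211, 202, 180, 147, 118, 93, 96, 91, 92, 93]
250 [142, 116, 68, 88, 152, 208, 226, 230, 235, 240, 242, 244, 246, 246, 245, 246, 247, 246, 246, 247, 247, 247, 247, 247, 249, 248, 248, 248, 248, 249, 248, 249, 247, 245, 241, 237, 233, 223, 177, 109, 59, 107, 139, 139, 139]
290 [86, 82, 79, 67, 71, 156, 216, 227, 233, 237, 240, 244, 245, 244, 245, 245, 246, 245, 246, 247, 246, 246, 246, 246, 247, 247, 247, 246, 247, 246, 246, 246, 244, 239, 237, 233, 226, 172, 70, 61, 72, 81, 83, 81, 71]
```

View pics/w6.png

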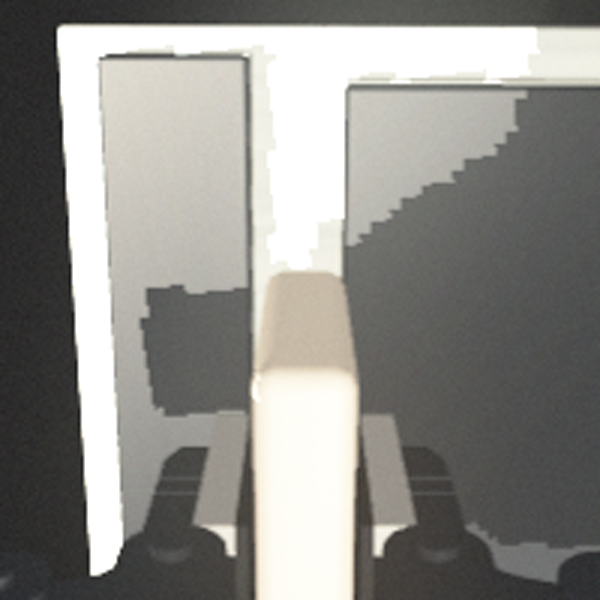

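```bash
python3 - <<'E'
from h import *
import pickle
c,p,d=pickle.load(open("pics/w6.pkl","rb"));C=cloud(c,d)
a=np.radians(-6.4);by=np.array([-np.sin(a),np.cos(a)])
for r in (135,150,165):
    i=onz(c,302.2,float(r),.0303)[:2]@by;e=onz(c,334.9,float(r),.0363)[:2]@by;print("joint",i,e,(i+e)/2)
print(C[250,322],C[200,322])
for r,l,q,z in ((240,304.,338.4,.1003),(250,304.1,338.4,.1003),(290,304.8,337.6,.1003)):
    l=onz(c,l,float(r),z)[:2];q=onz(c,q,float(r),z)[:2];print("spacer top",l@by,q@by,(l+q)@by/2,(l+q)/2)
z=C[200,322,2];l=onz(c,307.,200.,z)[:2];q=onz(c,335.2,200.,z)[:2];print("low",l@by,q@by,(l+q)@by/2)
rel(.55,-.05,.0413,83.6)
E
```

```text
joint 0.0018573679345158137 0.01991502934921837 0.010886198641867092
joint 0.0017352501891453923 0.020015967061636896 0.010875608625391144
joint 0.0016100759424918592 0.02011943151232835 0.010864753727410104
[ 0.53733131 -0.04747613  0.10055582] [ 0.52624892 -0.04612206  0.06978222]
spacer top 0.005777348032790742 0.019026116258568804 0.012401732145679783 [ 0.53324636 -0.04733366]
spacer top 0.005761414775404306 0.019090312687111533 0.012425863731257923 [ 0.53741723 -0.04777721]
spacer top 0.005815617312584249 0.019036545905371974 0.012426081608978108 [ 0.55486657 -0.04973425]
low 0.005812559704625951 0.018998181323416814 0.012405370514021382
t 10.45 pos [ 0.5511 -0.0498  0.0757] yaw 83.74 F [-0.3  0.2 -0.4] w 0.157 q7 1.64
  -> units [ 0.028 -0.007  0.861] turn 0.024
```

```bash
python3 -m pendant '[[0,-0.04,0.1,0.02,1],[0,-0.04,0.1,0.02,1],[0,-0.04,0.1,0.02,1],[0,-0.04,0.1,0.02,1]]'
python3 -c "
from h import *
rel(.5509,-.0513,.0413,83.6)"
```

```text
clock: 10.95
position: [0.5505, -0.0511, 0.071]
ee_rot: [0.055, 0.998, 0.0, 0.0]
ft_force: [-0.3, 0.1, -0.6]
grip_width: 0.155
t 10.95 pos [ 0.5505 -0.0511  0.071 ] yaw 83.65 F [-0.3  0.1 -0.6] w 0.155 q7 1.65
  -> units [-0.011 -0.004  0.742] turn 0.008
```

Aligned to within ~0.2 mm. Lowering into the joint.

```bash
python3 -m pendant '[[0,0,0.15,0,1],[0,0,0.3,0,1],[0,0,0.42,0,1],[0,0,0.42,0,1]]'
python3 -c "
from h import *
rel(.5509,-.0513,.0413,83.6)"
```

```text
clock: 11.45
position: [0.5501, -0.0512, 0.0535]
ee_rot: [0.055, 0.998, -0.0, -0.0]
ft_force: [0.1, -0.6, -0.9]
grip_width: 0.152
t 11.45 pos [ 0.5501 -0.0512  0.0535] yaw 83.64 F [ 0.1 -0.6 -0.9] w 0.152 q7 1.66
  -> units [-0.022 -0.     0.305] turn 0.007
```

```bash
python3 -m pendant '[[0,0,0.12,0,1],[0,0,0.22,0,1],[0,0,0.28,0,1],[0,0,0.28,0,1]]'
python3 -c "
from h import *
rel(.5509,-.0513,.0413,83.6)"
```

```text
clock: 11.95
position: [0.5503, -0.0512, 0.0427]
ee_rot: [0.055, 0.998, -0.0, -0.0]
ft_force: [0.2, -0.7, -0.9]
grip_width: 0.157
t 11.95 pos [ 0.5503 -0.0512  0.0427] yaw 83.64 F [ 0.2 -0.7 -0.9] w 0.157 q7 1.67
  -> units [-0.015 -0.001  0.035] turn 0.006
```

```bash
python3 -m pendant '[[0,0,0.03,0,1],[0,0,0.05,0,1],[0,0,0.05,0,1]]'
```

```text
clock: 12.32
position: [0.5506, -0.0512, 0.0415]
ee_rot: [0.056, 0.998, 0.0, 0.0]
ft_force: [-3.7, 0.2, 7.3]
grip_width: 0.157
```

It touches bottom (7 N at tip z=0.0415). Releasing partly, then lifting.

```bash
python3 -m pendant '[[0,0,0,0,0.7],[0,0,0,0,0.65],[0,0,0,0,0.65]]'
python3 -m pendant '[[0,0,-0.5,0,0.65],[0,0,-1.3,0,0.65],[0,0,-2.5,0,0.65],[0,0,-3.5,0,0.65],[0,0,-3.5,0,0.65]]'
python3 - <<'E'
from h import *
import pickle
c=get_calibration("wrist");p,d=camera("wrist");cv2.imwrite("pics/w7.png",p[:,:,::-1]);pickle.dump((c,p,d),open("pics/w7.pkl","wb"))
rel(.556,.0176,.15,83.6)
E
```

```text
clock: 12.7
position: [0.5504, -0.0512, 0.0408]
ee_rot: [0.055, 0.998, 0.0, -0.0]
ft_force: [-0.1, 0.3, -0.6]
grip_width: 0.349
clock: 13.32
position: [0.5521, -0.0513, 0.1839]
ee_rot: [0.056, 0.998, 0.001, 0.003]
ft_force: [0.5, 0.5, -0.1]
grip_width: 0.349
t 13.38 pos [ 0.5511 -0.0511  0.1819] yaw 83.65 F [-0.3  0.8  0.4] w 0.349 q7 1.58
  -> units [0.069 1.721 0.798] turn 0.008
```

View pics/w7.png

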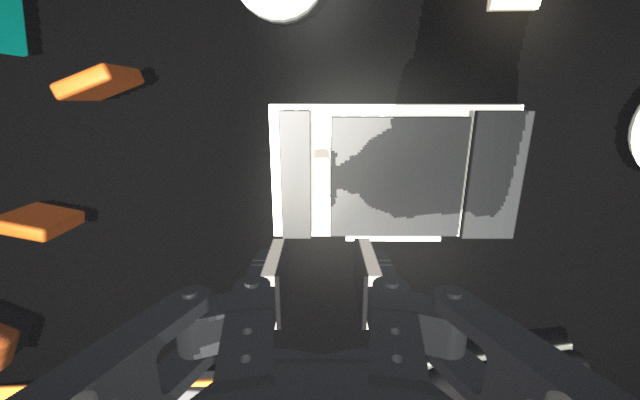

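The spacer blends into the bright strip at cols 311-331 (its near face is at (321,153)). Checking its height and extent by depth.

```bash
python3 - <<'E'
from h import *
import pickle
c,p,d=pickle.load(open("pics/w7.pkl","rb"));C=cloud(c,d)
m=(C[...,2]>.055)&(C[...,2]<.08);m[:,:305]=0;m[:,340:]=0;m[:140]=0;m[225:]=0
X=C[m];a=np.radians(-6.4);bx=np.array([np.cos(a),np.sin(a)]);by=np.array([-bx[1],bx[0]]);o=np.array([.558,.0177])
print(m.sum(),"top z",np.percentile(X[:,2],[5,50,95]).round(4))
t=X[X[:,2]>.063];q=(t[:,:2]-o);print("base x",np.percentile(q@bx,[2,50,98]).round(4),"y",np.percentile(q@by,[2,50,98]).round(4))
print("cover z",np.median(C[130:200,350:440,2]),"tile",np.median(C[130:200,287:303,2]),np.median(C[130:200,480:510,2]))
E
```

```text
1027 top z [0.0636 0.0663 0.0676]
base x [-0.0235 -0.001   0.0233] y [-0.0749 -0.0683 -0.0617]
cover z 0.036804146865244636 tile 0.030761604872353243 0.030909428794326954
```

The spacer stands on the bottom (top at 0.066), within the cover's ends and mid-joint; cover is at 0.036. Now moving over the cover's middle, fingers shut, to press.

```bash
python3 -c "
from h import *
rel(.558,.0177,.06,83.6)"
python3 -m pendant '[[0,1.0,0,0,1],[0,1.72,0.5,0,1],[-0.01,1.72,1.8,0,1],[-0.01,1.72,2.6,0,1],[-0.01,1.72,3,0,1]]'
python3 -m pendant '[[0,0,0,0,1],[0,0,0,0,1]]'
python3 -c "
from h import *
rel(.558,.0177,.038,83.6)"
```

```text
t 13.38 pos [ 0.5511 -0.0511  0.1819] yaw 83.65 F [-0.3  0.8  0.4] w 0.349 q7 1.58
  -> units [0.025 1.727 3.049] turn 0.008
clock: 14.0
position: [0.5566, 0.0169, 0.058]
ee_rot: [0.056, 0.998, -0.001, -0.002]
ft_force: [1.1, 0.3, 0.6]
grip_width: 0.001
clock: 14.25
position: [0.5592, 0.0171, 0.062]
ee_rot: [0.056, 0.998, 0.0, 0.001]
ft_force: [0.4, -0.1, -0.2]
grip_width: 0.001
t 14.25 pos [0.5592 0.0171 0.062 ] yaw 83.63 F [ 0.4 -0.1 -0.2] w 0.001 q7 1.52
  -> units [0.032 0.012 0.6  ] turn 0.005
```

```bash
python3 -m pendant '[[0.03,0,0.3,0,1],[0.03,0,0.6,0,1],[0.03,0,0.7,0,1],[0.03,0,0.7,0,1]]'
python3 -m pendant '[[0,0,0.03,0,1],[0,0,0.06,0,1],[0,0,0.08,0,1],[0,0,0.08,0,1]]'
```

```text
clock: 14.75
position: [0.5571, 0.0174, 0.0328]
ee_rot: [0.055, 0.998, 0.0, -0.0]
ft_force: [-2.2, 1.1, 4.9]
grip_width: -0.0
clock: 15.25
position: [0.5571, 0.0175, 0.0301]
ee_rot: [0.055, 0.998, 0.0, -0.0]
ft_force: [-2.6, 1.0, 7.1]
grip_width: 0.001
```

```bash
python3 -m pendant '[[0,0,0.03,0,1],[0,0,0.04,0,1],[0,0,0.04,0,1]]'
python3 -m pendant '[[0,0,0.02,0,1],[0,0,0.04,0,1],[0,0,0.04,0,1]]'
```

```text
clock: 15.62
position: [0.5572, 0.0175, 0.0288]
ee_rot: [0.055, 0.998, 0.0, -0.0]
ft_force: [-4.5, 1.0, 10.6]
grip_width: 0.002
clock: 16.0
position: [0.5573, 0.0175, 0.0278]
ee_rot: [0.056, 0.998, 0.001, -0.0]
ft_force: [-8.0, 1.6, 18.2]
grip_width: -0.001
```

Firm stop reached (18 N). Checking flushness and the spacer.

```bash
python3 - <<'E'
from h import *
c=get_calibration("wrist");p,d=camera("wrist");C=cloud(c,d);cv2.imwrite("pics/w8.png",p[:,:,::-1])
cs=get_calibration("scene");q,e=camera("scene");S=cloud(cs,e);cv2.imwrite("pics/s8.png",cv2.resize(q[130:290,190:390,::-1],None,fx=4,fy=3.75,interpolation=cv2.INTER_CUBIC))
a=np.radians(-6.4);bx=np.array([np.cos(a),np.sin(a)]);by=np.array([-bx[1],bx[0]]);o=np.array([.558,.0177])
for n,K in(("wrist",C),("scene",S)):
    r=K[...,:2]-o;u=r@bx;v=r@by;z=K[...,2]
    for nm,m in dict(slim=(abs(v+92*1e-3)<.010)&(abs(u)<.05),cover=(abs(v)<.05)&(u<-.03)&(u>-.052),coverR=(v<-.03)&(v>-.055)&(abs(u)<.05),coverhinge=(u>.03)&(u<.05)&(abs(v)<.05),broad=(abs(v-.092)<.02)&(abs(u)<.05)).items():
        k=m&(z>.02)&(z<.045);print(n,nm,k.sum(),np.median(z[k]).round(4) if k.sum() else None)
    k=(abs(v+.069)<.012)&(abs(u)<.06)&(z>.06)&(z<.075);print(n,"spacer",k.sum(),np.median(z[k]),np.percentile(u[k],[2,98]).round(3),np.percentile(v[k],[2,98]).round(3))
print(manip.get_obs()['ft_force'],manip.get_obs()['position'])
E
```

```text
wrist slim 4290 0.0306
wrist cover 11417 0.0288
wrist coverR 7754 0.0292
wrist coverhinge 280 0.0304
wrist broad 15823 0.0308
wrist spacer 4301 0.0661277717529943 [-0.024  0.011] [-0.074 -0.061]
scene slim 170 0.0304
scene cover 74 0.029
scene coverR 79 0.03
scene coverhinge 143 0.0308
scene broad 179 0.0309
scene spacer 73 0.06576805628352489 [-0.02   0.027] [-0.076 -0.06 ]
[-7.25870765  0.68378619 17.73803664] [0.55728469 0.01751531 0.0277971 ]
```

View pics/w8.png

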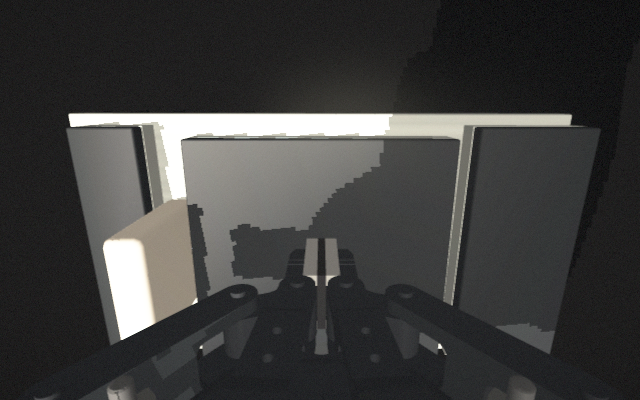

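View pics/s8.png

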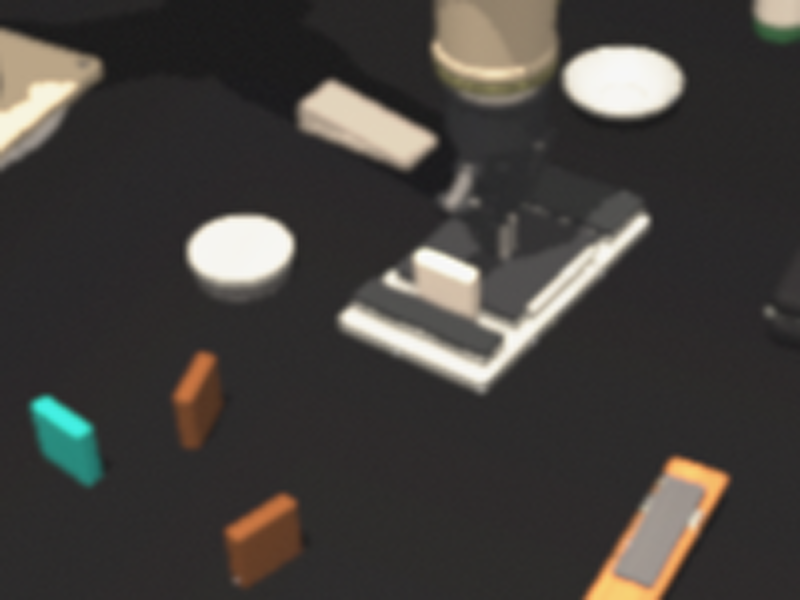

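The view shows the spacer upright in its joint and the cover down, but at 18 N the cover's free edge is ~1.8 mm below the tiles (0.0288 vs 0.0306) while its hinge side is flush. I was pressing too hard on the free side, so I'll lift a little, shift 18 mm towards the hinge and press with less force.

```bash
python3 -m pendant '[[0,0,-0.2,0,1],[0,0,-0.45,0,1],[-0.45,0,-0.45,0,1],[-0.45,0,-0.45,0,1],[-0.45,0,-0.45,0,1]]'
python3 -m pendant '[[0,0,0.12,0,1],[0,0,0.2,0,1],[0,0,0.3,0,1],[0,0,0.3,0,1]]'
python3 -m pendant '[[0,0,0.04,0,1],[0,0,0.07,0,1],[0,0,0.07,0,1]]'
```

```text
clock: 16.73
position: [0.5745, 0.0152, 0.0442]
ee_rot: [0.056, 0.998, -0.0, -0.0]
ft_force: [-0.1, -0.2, 0.5]
grip_width: 0.002
clock: 17.23
position: [0.5747, 0.0154, 0.0323]
ee_rot: [0.055, 0.998, 0.0, -0.0]
ft_force: [-3.9, 0.9, 5.2]
grip_width: -0.003
clock: 17.6
position: [0.5748, 0.0154, 0.0298]
ee_rot: [0.055, 0.998, 0.0, -0.0]
ft_force: [-5.0, 0.5, 6.8]
grip_width: -0.001
```

```bash
python3 -m pendant '[[0,0,0.02,0,1],[0,0,0.03,0,1],[0,0,0.03,0,1]]'
python3 -m pendant '[[0,0,0.02,0,1],[0,0,0.025,0,1],[0,0,0.025,0,1]]'
cat > chk.py <<'E'
from h import *
c=get_calibration("wrist");p,d=camera("wrist");C=cloud(c,d)
cs=get_calibration("scene");q,e=camera("scene");S=cloud(cs,e)
a=np.radians(-6.4);bx=np.array([np.cos(a),np.sin(a)]);by=np.array([-bx[1],bx[0]]);o=np.array([.558,.0177])
for n,K in(("wrist",C),("scene",S)):
    r=K[...,:2]-o;u=r@bx;v=r@by;z=K[...,2]
    for nm,m in dict(slim=(abs(v+92*1e-3)<.010)&(abs(u)<.05),cover=(abs(v)<.05)&(u<-.03)&(u>-.052),cover2=(abs(v)<.055)&(abs(v)>.02)&(u<0)&(u>-.02),coverhinge=(u>.03)&(u<.05)&(abs(v)<.05),broad=(abs(v-.092)<.02)&(abs(u)<.05)).items():
        k=m&(z>.02)&(z<.045);print(n,nm,k.sum(),np.median(z[k]).round(4) if k.sum() else None)
    k=(abs(v+.069)<.012)&(abs(u)<.06)&(z>.06)&(z<.075);print(n,"spacer",k.sum(),np.median(z[k]).round(4))
o=manip.get_obs();print(o['ft_force'],o['position'],o['clock'])
E
python3 chk.py
```

```text
clock: 17.98
position: [0.5748, 0.0154, 0.0293]
ee_rot: [0.055, 0.998, 0.0, -0.0]
ft_force: [-7.4, 0.7, 13.9]
grip_width: 0.001
clock: 18.35
position: [0.5749, 0.0154, 0.0288]
ee_rot: [0.056, 0.998, 0.001, -0.0]
ft_force: [-10.3, 1.1, 21.1]
grip_width: -0.002
wrist slim 4454 0.0306
wrist cover 12488 0.0294
wrist cover2 6741 0.0298
wrist coverhinge 904 0.0303
wrist broad 18605 0.0308
wrist spacer 5987 0.0661
scene slim 167 0.0306
scene cover 81 0.0296
scene cover2 13 0.0298
scene coverhinge 139 0.0303
scene broad 145 0.0311
scene spacer 73 0.0654
[-10.35035311   1.47968279  21.46513269] [0.57490472 0.01541501 0.02884505] 18.45
```

Within ~1 mm now, but 21 N is more than needed. Backing off slightly to about 13 N.

```bash
python3 -m pendant '[[0,0,-0.02,0,1],[0,0,-0.025,0,1],[0,0,-0.025,0,1],[0,0,-0.025,0,1]]'; python3 chk.py
```

```text
clock: 18.95
position: [0.5748, 0.0154, 0.0292]
ee_rot: [0.056, 0.998, 0.0, -0.0]
ft_force: [-5.9, 1.7, 13.0]
grip_width: 0.001
wrist slim 4465 0.0306
wrist cover 12472 0.0294
wrist cover2 6729 0.0298
wrist coverhinge 917 0.0303
wrist broad 18563 0.0308
wrist spacer 5955 0.0662
scene slim 167 0.0302
scene cover 85 0.0296
scene cover2 13 0.0302
scene coverhinge 148 0.0312
scene broad 144 0.0306
scene spacer 70 0.0662
[-6.66764095  0.04054276 12.85385561] [0.57479757 0.01541544 0.02915485] 19.05
```

```bash
python3 - <<'E'
from workcell import hand_in,manip
print(hand_in());o=manip.get_obs();print(o['ft_force'],o['position'],o['clock'])
E
```

```text
the job is handed in; nothing more can be done
None
the job is handed in; nothing more can be done
```

The job is handed in, with the cover held pressed at about 13 N. I shut the cover, slid the white spacer into the 18 mm joint on the right and let go of it. I then pressed the cover down to its firm stop at about 19 s on the robot's clock.

- **Spacer:** in the check after release it stood on the bottom, with its top at z = 0.066. It lay mid-joint and within the cover's ends (base x -24 to +23 mm). The last pictures showed its top still at 0.066.
- **Cover:** the hinge side is flush with the tiles to within depth noise (about 0.0303, against 0.0306–0.0308 for the tiles). The free edge read about 1 mm lower (0.0294–0.0296), so it is not perfectly level.
- **Pressing:** my first press at the cover's middle, at 18 N, pushed the free edge about 1.8 mm low. I let it rise, moved about 18 mm towards the hinge and pressed again, which peaked at 21 N before I backed off. The last easing of force did not change the tilt.
- **Other things:** the dish, door stop, tin and the brown and turquoise look-alikes looked unmoved in a scene picture taken while pressing. I did not measure their positions again, and I took no pictures after handing in.

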